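Sort two boards, then set the board holder's thumbscrew

TASK

Lay the module with the round tag flat in the nest of the board holder and the module with the strip tag flat in the steel reject tray, and let go of both. Then turn the holder's thumbscrew clockwise until it seats against its stop, and back it off a quarter turn so that the board can just slide; the program finishes while still gripping the thumbscrew there. Leave the other things on the bench where they are.

Things in the scene. Friction and masses are not known exactly. Their poses are not given: they have to be found in the camera images.
- module_round: Passed module: green board 72 x 46 x 6 mm (long side x) with a black block 30 x 22 mm (x, y) at its centre, 6 to 36 mm above the underside: grip it across the 22 mm. A low green terminal block, 16 mm up, crosses the -x end. Origin: centre of the underside. 56 to 112 g. Beyond the black block, on its +x end, it bears a ROUND white tag, 15 mm across.
- module_strip: Rejected module: green board 72 x 46 x 6 mm (long side x) with a black block 30 x 22 mm (x, y) at its centre, 6 to 36 mm above the underside: grip it across the 22 mm. A low green terminal block, 16 mm up, crosses the -x end. Origin: centre of the underside. 56 to 112 g. Beyond the black block, on its +x end, it bears a white STRIP tag, 10 x 44 mm, across the full width of the board.
- holder: Board holder, fixed: aluminium plate 100 mm (x) by 180 mm (y -45 to +135), top 8 mm up. Origin on the bench under the nest's centre. The module lies flat on the plate, long side along the holder's x, either end first. Fixed lip face at y = -23.5 mm, end stops at x = +-39 mm, 22 mm tall, flared at the top. Thumbscrew axis at x 0, y +100 mm, on a grey block 56 x 50 mm, top 30 mm up.
- jaw_face (a point): Middle of the face of the sliding steel jaw that bounds the nest on the holder's +y side, 12 mm above the bench; the jaw is 60 mm long and 22 mm tall, flared at the top. It lies at holder y = +23.5 mm when the screw is seated and 4 mm farther out per radian backed off (3.6 to 5.6 mm at the start).
- thumbscrew_grip (a point): Middle of the thumbscrew's steel wing, on its vertical axis, 54 mm above the bench. The wing is a flat upright bar 40 mm long (x of this frame, turns with the screw), 10 mm thick (y; grip across this), 36 to 66 mm above the bench, over a 30 mm round flange at 30 to 36 mm. It does not rise or sink as it turns.
- thumbscrew (a joint): Angle of the thumbscrew, rad: 0 = seated against its hard stop (wing along the holder's x), negative = backed off; turning clockwise seen from above increases it. Starts between -1.4 and -0.9, can go back to -2.6. It turns with light friction (about 0.04 N m) until the stop, and stays where it is left.
- tray: Shallow open steel reject tray, fixed: 130 (x) x 110 (y) mm outside, walls 4 mm thick and 22 mm tall, floor 4 mm thick. Origin: centre of its underside.
- sponge: Bystander, leave alone: yellow sponge, 90 x 60 x 30 mm.
- eraser: Bystander, leave alone: red and white eraser block, 45 x 28 x 22 mm.
- solder_reel: Bystander, leave alone: small black-flanged reel standing on its flange, 54 mm across, 36 mm tall.
- screwdriver: Bystander, leave alone: screwdriver, 170 mm long, lying on the bench towards the robot; origin at its underside.
- jar: Bystander, leave alone: pale plastic jar with a white cap, 60 mm across, 90 mm tall.
- terminal_strip: Bystander, leave alone: loose green terminal strip, 50 x 10 x 12 mm.
Not all that is in view belongs to the job. Leave any blue or orange look-alike of the module_round alone. Leave any orange look-alike of the module_strip alone.

How it is judged:
By the outcome, as a careful person would: the job done as asked, in the order asked, and still so for the second after the job is handed in, while the arm keeps its last pose, push and grip.
It also fails if it takes over 64 s, if anything falls off the work surface, if the arm or the gripper's body presses on something with over 40 N, if the wrist force passes 120 N, or if a joint passes its speed limit or range.

ROBOT

A 6-joint arm with a two-finger parallel gripper is mounted at the origin on the work surface. World frame = base frame: x ahead of the robot, y to its left, z up, the work surface at z = 0. Lengths are in m, angles in rad, forces in N, time in s.
With the tool pointing down it reaches from about 0.425 to 0.95 m from the base axis. Payload 3.5 kg.
Tool frame: the origin (TCP) lies on the centre line of the jaws, within the pads' length; the fingertips stand ahead of it and the grasp point (between the pads) lies 11 mm behind it (tips_ahead is the z of the fingertips in the tool frame, in m); z points along the fingers, y is the direction in which the jaws open and shut (so a half turn about z gives the same grasp; the last joint's range is limited). The gripper opens to 85 mm and grips with 20 to 120 N. Pads are 22 mm wide; open, the fingers measure 114 mm over their backs; the gripper's body (76 mm by 85 mm) begins 54 mm behind the grasp point. The pads swing forward as they close: fully open they stand 13 mm farther back than shut.
Start: joints at [1.188, 0.286, 1.577, -0, 1.279, -0.15], TCP at [0.156, 0.657, 0.239] pointing down, gripper open.
Joint ranges: [-2.77, 2.77], [-0.9, 2.22], [0.21, 2.48], [-1.53, 4.67], [0.24, 2.81], [-2.84, 2.84]. Speed limits (rad/s): [2.79, 2.79, 3.14, 3.14, 3.14, 3.14].

INTERFACE

Orientations are given as a unit quaternion [x, y, z, w].
In Python, from plant import * gives the robot as it stands. The module is installed in compiled form; this text tells all that it offers.
- The arm moves only by the tool move_arm, never from a script. Its arguments are lists of equal length, an entry for each row: "linear": the shift along the world's x, y, z in m, a list of three; "twist": the turn, a rotation vector about the world's x, y, z in degrees, a list of three. A call has 1 to 20 rows; each row shifts and turns the pose as measured when the row begins; what a row does not reach is not made up. A row lasts 1/12 s, in which the tool goes at most 41.7 mm and 7.16 degrees, less where a joint would pass 70% of its speed; a pose out of reach is approached as far as the arm can. A call is refused whole if a number of a shift passes 0.0417 or a number of a turn 7.16, either way. A call with a gripper value outside its range is refused whole. "grip" is the opening, from 0 (shut) to 1 (fully open), set as the call begins (left out, the last holds). The fingers move at their own pace and stop on an object; "force" is the grip in N (left out, the last holds). Time passes only in rows, so rows that do not move let the fingers close. It gives the time, the measured TCP pose, the force and the opening at its end, in the units of the state.
- get_state(): the state, without advancing time (a new reading comes with each control period).
- read_camera(name): name is "scene" or "top" or "wrist"; returns a dict with "img" (480x640x3 uint8, blue, green, red), "depth" (480x640 float32, m along the optical axis (not along the pixel's ray), 0 where there is no reading), "fx", "fy", "cx", "cy" (pixels), "dist" ([k1, k2, p1, p2, k3] as OpenCV has them; the pictures are not rectified), "rvec" (rotation vector, rad) and "tvec" (3), from world to camera coordinates, as OpenCV has them. Camera axes: x right, y down, z forward; pixel columns grow to the right and rows downward; lengths in m; the calibration is good to about 2 mm. A picture is of the moment at which its call begins.
- sign_off(): hands the job in, once; it reports no verdict.
The state is a dict: "time": time; "qpos": joint angles; "dq": joint speeds; "joint_efforts": joint torques, N m; "eef_pos": TCP position; "tcp_rot": TCP orientation; "contact_force": force on the tool from outside, world axes, zero at the start; "wrist_torque": the same for the moment, N m; "opening": opening from 0.0 (shut) to 1.0 (fully open).
Only numpy, scipy, OpenCV 4.12 (cv2) and the standard library are available. Lean on these libraries where they do the work, as an engineer would, in place of code of your own. Each camera call takes 0.05 s, during which the arm holds its last target.

## Working session

There is one attempt and no reset: what is moved stays moved. The work goes in short steps, Python scripts to look and compute and a tool call to move; the robot and the scene stay as the last step left them, time stands still between calls to the robot, and variables do not carry over. Pictures are saved under pics/ and viewed, and the job is handed in when it is done.

Besides the shell and the picture viewer there is one more tool, called after "Call:" as name(argument=value, ...), one argument or row to a line, values as JSON. move_arm: Moves the arm, as the interface text tells. Its arguments: {"type":"object","properties":{"linear":{"type":"array","items":{"type":"array","items":{"type":"number"}}},"twist":{"type":"array","items":{"type":"array","items":{"type":"number"}}},"grip":{"type":"number"},"force":{"type":"number"}},"required":["linear","twist"]}

```bash
mkdir -p pics
cat > h.py <<'E'
import numpy as np, cv2
from plant import *
def cam(name,save=None):
    c=read_camera(name)
    if save: cv2.imwrite('pics/'+save+'.png',c['img'])
    np.savez('last_'+name+'.npz',**{k:np.asarray(v) for k,v in c.items()})
    return c
def load(name): return dict(np.load('last_'+name+'.npz'))
def K(c): return np.array([[c['fx'],0,c['cx']],[0,c['fy'],c['cy']],[0,0,1]],float)
def ray(c,px):
    px=np.asarray(px,float).reshape(-1,1,2)
    u=cv2.undistortPoints(px,K(c),np.asarray(c['dist'],float)).reshape(-1,2)
    R=cv2.Rodrigues(np.asarray(c['rvec'],float))[0]; t=np.asarray(c['tvec'],float).reshape(3)
    o=-R.T@t; d=np.c_[u,np.ones(len(u))]@R
    return o,d
def atz(c,px,z):
    o,d=ray(c,px); s=(z-o[2])/d[:,2]; return o+s[:,None]*d
def atdepth(c,px):
    o,d=ray(c,px); p=np.asarray(px).reshape(-1,2).astype(int)
    return o+d*c['depth'][p[:,1],p[:,0]][:,None]
def cloud(c):
    h,w=c['depth'].shape; g=np.stack(np.meshgrid(np.arange(w),np.arange(h)),-1).reshape(-1,2)
    o,d=ray(c,g); P=o+d*c['depth'].reshape(-1,1); P[c['depth'].reshape(-1)==0]=np.nan
    return P.reshape(h,w,3)
def proj(c,P):
    return cv2.projectPoints(np.asarray(P,float).reshape(-1,1,3),np.asarray(c['rvec'],float),np.asarray(c['tvec'],float),K(c),np.asarray(c['dist'],float))[0].reshape(-1,2)
E
python3 - <<'E'
from h import *
for n in ['scene','top','wrist']: cam(n,n+'0')
s=get_state(); print(s)
E
```

```text
{'time': 0.15, 'qpos': array([ 1.18800931e+00,  2.87012953e-01,  1.57782778e+00,  4.57567555e-05,
        1.27857955e+00, -1.50046234e-01]), 'dq': array([ 0.00129663, -0.00328693, -0.00344632,  0.00054594,  0.00093547,
       -0.000724  ]), 'joint_efforts': array([ 7.40187152e-04, -4.06608224e+01, -2.93139303e+01, -1.52998027e-04,
        4.05133222e-03, -2.58329486e-06]), 'eef_pos': array([0.15549387, 0.65634854, 0.23823806]), 'tcp_rot': array([ 1.16114437e-01,  9.93235421e-01, -8.75808866e-04, -2.61715272e-04]), 'contact_force': array([-1.81514512, -0.28756806, -0.95655586]), 'wrist_torque': array([ 0.02035206,  0.01110671, -0.06333661]), 'opening': 1.00030545578472}
```

View pics/top0.png

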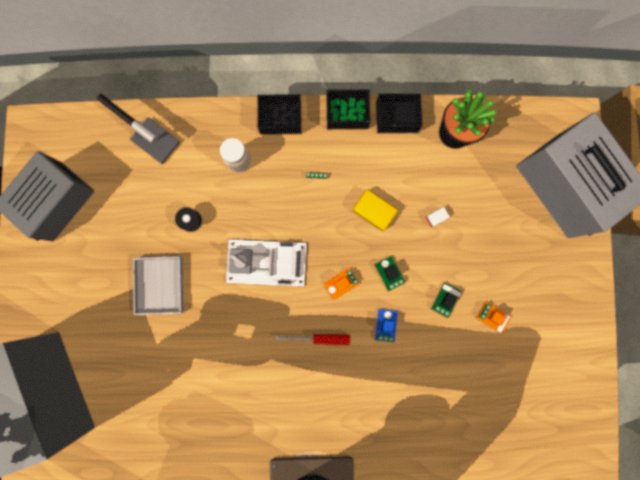

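View pics/scene0.png

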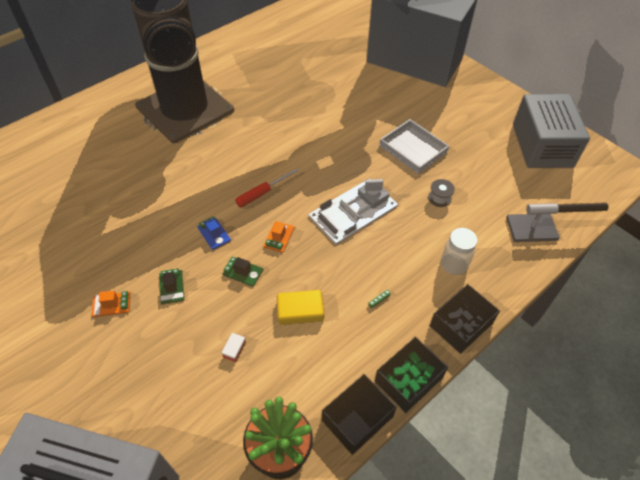

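View pics/wrist0.png

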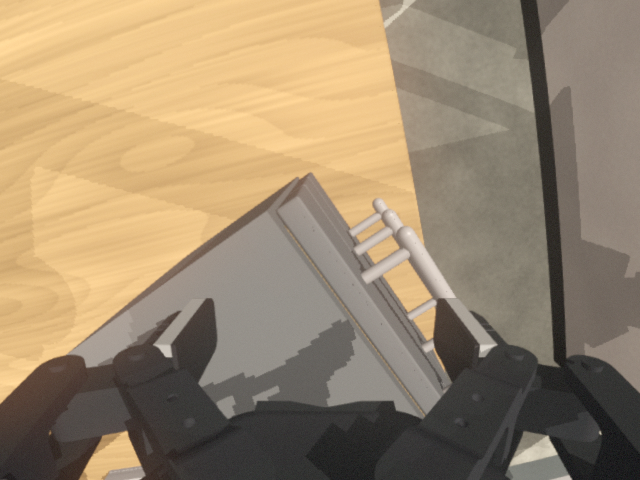

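The top view shows the holder at (266,263), the tray at (158,285), the round-tag module at about (390,273) and the strip-tag module at about (448,299). Blue and orange look-alikes sit nearby.

Run:
```python
from h import *
c=load('top')
pts={'round':(390,273),'strip':(448,299),'holder_c':(266,263),'tray':(158,285),'base':(313,475),'blue':(387,325),'or1':(341,285)}
for k,p in pts.items(): print(k,atz(c,p,0.01)[0].round(4),atdepth(c,p)[0].round(4))
print(proj(c,[0.156,0.657,0.239]))
img=c['img']
crop=img[220:350,110:530]; cv2.imwrite('pics/top0crop.png',cv2.resize(crop[:, :210],None,fx=3.8,fy=3.8,interpolation=cv2.INTER_CUBIC))
cv2.imwrite('pics/top0crop2.png',cv2.resize(crop[:, 200:],None,fx=3.6,fy=3.6,interpolation=cv2.INTER_CUBIC))
```

```text
round [ 0.512  -0.1885  0.01  ] [ 0.5117 -0.184   0.0367]
strip [ 0.4487 -0.3226  0.01  ] [ 0.4501 -0.3142  0.0381]
holder_c [0.5407 0.0969 0.01  ] [0.5407 0.0971 0.0089]
tray [0.4944 0.3473 0.01  ] [0.4944 0.3488 0.0059]
base [ 0.0553 -0.0016  0.01  ] [ 0.0578 -0.0017  0.0159]
blue [ 0.3928 -0.1782  0.01  ] [ 0.3957 -0.1739  0.0376]
or1 [ 0.4868 -0.0745  0.01  ] [ 0.4872 -0.0731  0.036 ]
[[-38.94570982 467.50146833]]
```

View pics/top0crop.png

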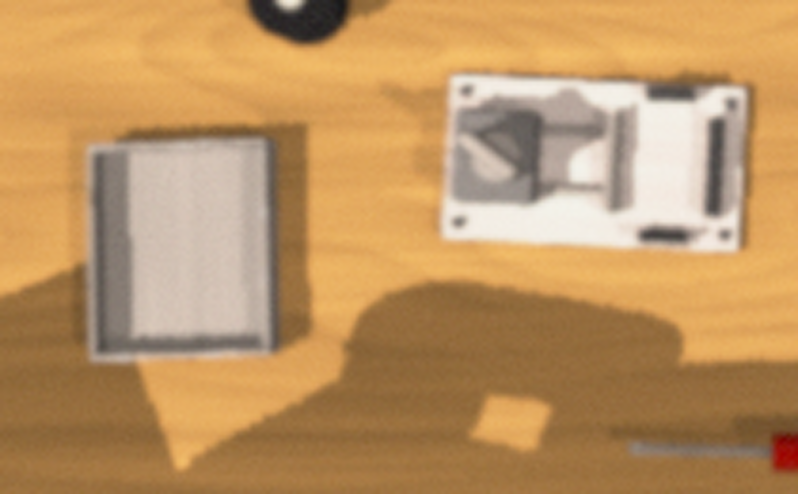

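View pics/top0crop2.png

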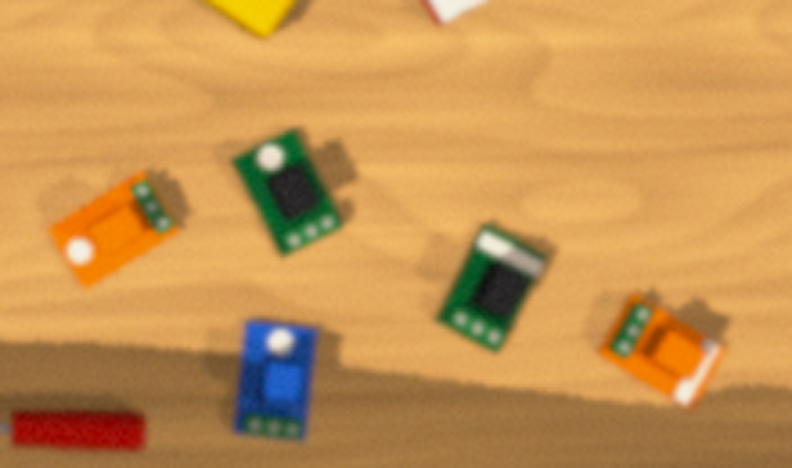

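The tray and holder are sharp in the crop: plate corners at about (450,75), (748,85), (742,250), (443,240). In the second crop, the round tag is on the left green module and the strip tag on the right one.

```bash
cat >> h.py <<'E'
def modules(c,minA=60,roi=None):
    """fit green boards: use cloud to mask"""
    P=cloud(c); hsv=cv2.cvtColor(c['img'],cv2.COLOR_BGR2HSV)
    return P,hsv
E
python3 - <<'E'
from h import *
c=load('top')
q=np.array([(450,75),(748,85),(742,250),(443,240)])/3.8+[110,220]
W=atz(c,q,0.008); print('holder corners',W.round(4)); 
print('edges',[np.linalg.norm(W[i]-W[(i+1)%4]).round(4) for i in range(4)])
ey=(W[0]-W[1])+(W[3]-W[2]); ey/=np.linalg.norm(ey); print('yaw of holder y',np.degrees(np.arctan2(ey[1],ey[0])))
cen=W.mean(0); print('origin',cen-ey*0.045, 'screw',cen+ey*.055)
q=np.array([(90,143),(273,140),(276,352),(92,358)])/3.8+[110,220]
W=atz(c,q,0.022); print('tray',W.round(4),W.mean(0),[np.linalg.norm(W[i]-W[(i+1)%4]).round(4) for i in range(4)])
hsv=cv2.cvtColor(c['img'],cv2.COLOR_BGR2HSV)
for n,(x0,y0,x1,y1),off in [('round',(368,250,412,296),0),('strip',(425,278,468,320),0)]:
    m=np.zeros(hsv.shape[:2],np.uint8)
    sub=c['img'][y0:y1,x0:x1].astype(int)
    h=hsv[y0:y1,x0:x1]
    g=((h[...,0]>40)&(h[...,0]<100)&(h[...,1]>80)).astype(np.uint8)
    m[y0:y1,x0:x1]=g
    pts=np.argwhere(m)[:,::-1].astype(np.float32)
    Wp=atz(c,pts,0.006)[:,:2].astype(np.float32)
    r=cv2.minAreaRect(Wp*1000); print(n,len(pts),r)
E
```

```text
holder corners [[0.5962 0.1837 0.008 ]
 [0.5867 0.0023 0.008 ]
 [0.4867 0.0076 0.008 ]
 [0.4961 0.1884 0.008 ]]
edges [np.float64(0.1816), np.float64(0.1002), np.float64(0.181), np.float64(0.1002)]
yaw of holder y 87.01477692675063
origin [0.5390667  0.05055942 0.008     ] screw [0.54427454 0.15042372 0.008     ]
tray [[0.5579 0.4002 0.022 ]
 [0.5577 0.288  0.022 ]
 [0.4311 0.2863 0.022 ]
 [0.4288 0.3983 0.022 ]] [0.4938902  0.34319791 0.022     ] [np.float64(0.1122), np.float64(0.1266), np.float64(0.112), np.float64(0.1291)]
round 339 ((512.2764892578125, -188.45265197753906), (67.35556030273438, 42.88994598388672), 25.198684692382812)
strip 248 ((447.72119140625, -318.5766296386719), (43.020606994628906, 69.0488510131836), 62.237857818603516)
```

Run:
```python
import plant; print([x for x in dir(plant) if not x.startswith('_')]); print(getattr(plant,'tips_ahead',None))
from h import *
s=get_state(); print(s['time'],s.keys())
for n in ['top','scene']:
    c=load(n); P=cloud(c).reshape(-1,3); P=P[~np.isnan(P[:,0])]
    for (a,b,cc,d) in [(-.1,.35,.45,.9),(.2,.75,-.42,.45),(.05,.35,.4,.8)]:
        m=(P[:,0]>a)&(P[:,0]<b)&(P[:,1]>cc)&(P[:,1]<d); Q=P[m]
        if len(Q): i=np.argmax(Q[:,2]); print(n,(a,b,cc,d),len(Q),Q[i].round(3))
```

```text
['Unreachable', 'get_state', 'read_camera', 'sign_off', 'tips_ahead']
0.008
0.15 dict_keys(['time', 'qpos', 'dq', 'joint_efforts', 'eef_pos', 'tcp_rot', 'contact_force', 'wrist_torque', 'opening'])
top (-0.1, 0.35, 0.45, 0.9) 14931 [0.154 0.567 0.206]
top (0.2, 0.75, -0.42, 0.45) 86836 [0.539 0.14  0.07 ]
top (0.05, 0.35, 0.4, 0.8) 17068 [0.154 0.567 0.206]
scene (-0.1, 0.35, 0.45, 0.9) 10108 [0.324 0.579 0.208]
scene (0.2, 0.75, -0.42, 0.45) 76921 [0.564 0.165 0.072]
scene (0.05, 0.35, 0.4, 0.8) 9091 [0.324 0.579 0.208]
```

Call:
move_arm(
  linear=[
    [0.033,-0.024,0.012],
    [0.033,-0.024,0.012],
    [0.033,-0.026,0.01],
    [0.033,-0.026,0.01],
    [0.033,-0.026,0.01],
    [0.033,-0.026,0.01],
    [0.02,-0.036,-0.006],
    [0.02,-0.036,-0.006],
    [0.02,-0.036,-0.006],
    [0.02,-0.036,-0.006],
    [0.02,-0.036,-0.006],
    [0.02,-0.036,-0.006],
    [0.02,-0.036,-0.006],
    [0.02,-0.036,-0.006],
  ],
  twist=[
    [0,0,-7],
    [0,0,-7],
    [0,0,-7],
    [0,0,-7],
    [0,0,-7],
    [0,0,-7],
    [0,0,-7],
    [0,0,-7],
    [0,0,-7],
    [0,0,-7],
    [0,0,-7],
    [0,0,-7],
    [0,0,-7],
    [0,0,-7],
  ],
  grip=1,
)

```text
time: 1.32
eef_pos: [0.5046, 0.2171, 0.2507]
tcp_rot: [0.835, 0.55, 0.001, -0.003]
contact_force: [0.0, 1.1, 1.1]
opening: 1.006
```

Run:
```python
from h import *
cam('wrist','wrist1'); import shutil; shutil.copy('last_wrist.npz','w1.npz')
```

```text
(no output)
```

View pics/wrist1.png

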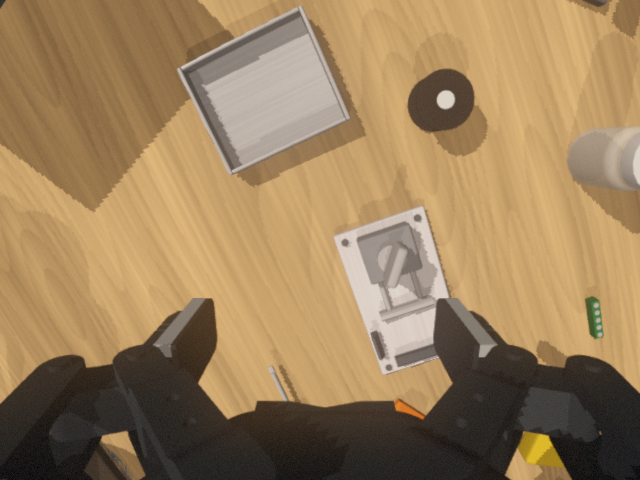

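Call:
move_arm(
  linear=[
    [0,-0.037,-0.003],
    [0,-0.037,-0.003],
    [0,-0.037,-0.003],
    [0,-0.037,-0.003],
    [0,-0.037,-0.003],
    [0,-0.037,-0.003],
    [0.001,-0.037,-0.003],
    [0.001,-0.037,-0.003],
    [0.002,-0.037,-0.003],
    [0.002,-0.037,-0.003],
    [0.002,-0.036,-0.003],
    [0,0,0],
  ],
  twist=[
    [0,0,-4],
    [0,0,-4],
    [0,0,-4],
    [0,0,-4],
    [0,0,-4],
    [0,0,-4],
    [0,0,-4],
    [0,0,-4],
    [0,0,-4],
    [0,0,-4],
    [0,0,-2],
    [0,0,0],
  ],
)

```text
time: 2.37
eef_pos: [0.5111, -0.2104, 0.2121]
tcp_rot: [0.981, 0.192, -0.0, -0.002]
contact_force: [-0.1, 0.1, 0.2]
opening: 1.004
```

Run:
```python
from h import *
cam('wrist','wrist2'); s=get_state(); print(s['eef_pos'],s['tcp_rot'])
```

```text
[ 0.5110299  -0.20799004  0.21204608] [ 9.81195057e-01  1.92998306e-01 -2.34387966e-04 -2.80329378e-03]
```

View pics/wrist2.png

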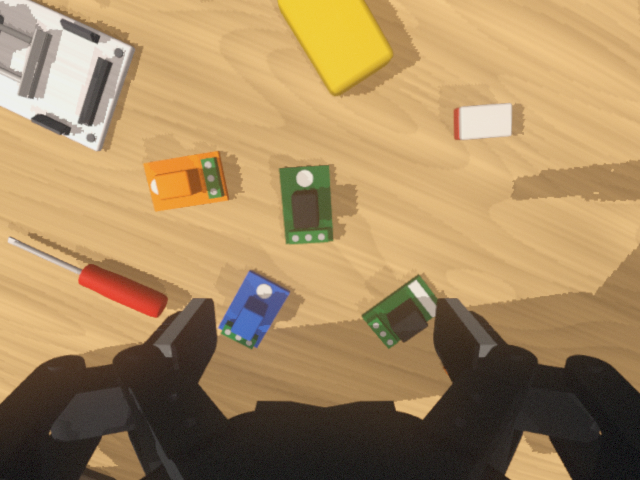

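The wrist picture shows the round-tag module at (306,204), the strip-tag one at (402,312) and part of the holder at upper left. I'll measure all of these.

```bash
cat >> h.py <<'E'
def fitmod(c,roi):
    """block-top centroid & board axis from green+others mask"""
    x0,y0,x1,y1=roi
    g=np.stack(np.meshgrid(np.arange(x0,x1),np.arange(y0,y1)),-1).reshape(-1,2)
    hsv=cv2.cvtColor(c['img'],cv2.COLOR_BGR2HSV)[y0:y1,x0:x1].reshape(-1,3)
    P=cloud(c)[y0:y1,x0:x1].reshape(-1,3)
    top=(P[:,2]>P_ZT-0.008)&(P[:,2]<P_ZT+.008)
    r=cv2.minAreaRect((P[top][:,:2]*1000).astype(np.float32)); print(' block top',top.sum(),np.round(r[0],1),np.round(r[1],1),round(r[2],1),'z',np.median(P[top][:,2]).round(4))
    gm=(hsv[:,0]>40)&(hsv[:,0]<90)&(hsv[:,1]>90)
    W=atz(c,g[gm],P_ZT-0.030)
    r=cv2.minAreaRect((W[:,:2]*1000).astype(np.float32)); print(' green',gm.sum(),np.round(r[0],1),np.round(r[1],1),round(r[2],1))
P_ZT=0.036
E
python3 - <<'E'
from h import *
c=load('wrist')
for n,roi in [('round',(270,155,345,255)),('strip',(352,268,436,355))]: print(n); fitmod(c,roi)
q=[(279,168),(329,165),(333,243),(286,244)]
W=atz(c,q,.006); print(W.round(4),W.mean(0))
c=dict(np.load('w1.npz'))
q=[(335,236),(424,207),(386,374)]
W=atz(c,q,.008);print('holder',W.round(4)); print(np.linalg.norm(W[0]-W[1]),np.linalg.norm(W[0]-W[2]))
m=(W[1]+W[2])/2; print('centre',m)
ey=W[0]-W[2]; ey/=np.linalg.norm(ey); print('yaw y',np.degrees(np.arctan2(ey[1],ey[0])),'origin',m-.045*ey,'screw',m+.055*ey)
q=[(180,69),(303,8),(348,118),(232,173)]
W=atz(c,q,.022);print('tray',W.round(4),W.mean(0),[np.linalg.norm(W[i]-W[(i+1)%4]).round(4) for i in range(4)])
x0,y0=320,190;
P=cloud(c)[190:390,320:470].reshape(-1,3)
t=(P[:,2]>.058)&(P[:,2]<.074); r=cv2.minAreaRect((P[t][:,:2]*1000).astype(np.float32)); print('wing',t.sum(),r,np.median(P[t][:,2]))
cv2.imwrite('pics/w1crop.png',cv2.resize(c['img'][195:385,320:450],None,fx=3,fy=3,interpolation=cv2.INTER_CUBIC))
E
```

```text
round
 block top 908 [ 514.8 -190. ] [30.1 22. ] 26.2 z 0.037
 green 1608 [ 514.7 -190.4] [71.8 44.7] 25.3
strip
 block top 791 [ 450.3 -321.5] [23.1 30.3] 60.9 z 0.0368
 green 1036 [ 449.4 -321.9] [46.3 71.4] 60.8
[[ 0.5375 -0.1544  0.006 ]
 [ 0.5572 -0.1958  0.006 ]
 [ 0.4905 -0.2274  0.006 ]
 [ 0.4724 -0.1859  0.006 ]] [ 0.51440175 -0.1908506   0.006     ]
holder [[0.5039 0.188  0.008 ]
 [0.6015 0.1801 0.008 ]
 [0.4942 0.0083 0.008 ]]
0.09785262310019575 0.1799310266457382
centre [0.54782091 0.09418597 0.008     ]
yaw y 86.89870598887849 origin [0.54538635 0.04925187 0.008     ] screw [0.55079649 0.14910542 0.008     ]
tray [[0.4343 0.3972 0.022 ]
 [0.5611 0.398  0.022 ]
 [0.5612 0.2926 0.022 ]
 [0.4367 0.2901 0.022 ]] [0.49831177 0.34445761 0.022     ] [np.float64(0.1268), np.float64(0.1054), np.float64(0.1245), np.float64(0.1071)]
wing 497 ((549.0017700195312, 151.34915161132812), (38.61318588256836, 9.985023498535156), 51.856849670410156) 0.06656855224673142
```

View pics/w1crop.png

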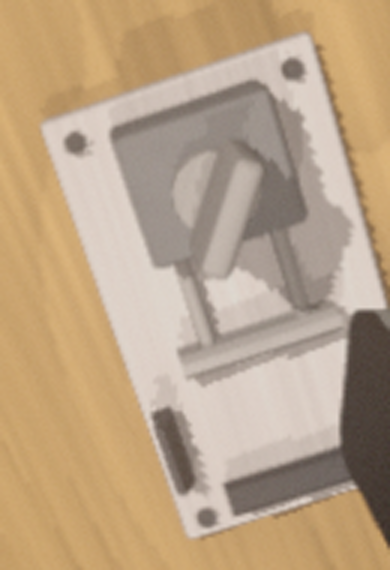

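Call:
move_arm(
  linear=[
    [0.004,0.018,-0.02],
    [0,0,-0.035],
    [0,0,-0.035],
    [0,0,-0.03],
    [0,0,-0.02],
    [0,0,-0.005],
    [0,0,0],
  ],
  twist=[
    [0,0,3.4],
    [0,0,0],
    [0,0,0],
    [0,0,0],
    [0,0,0],
    [0,0,0],
    [0,0,0],
  ],
  grip=0.6,
)

```text
time: 3.0
eef_pos: [0.5158, -0.182, 0.065]
tcp_rot: [0.974, 0.228, 0.002, -0.003]
contact_force: [-0.8, 0.8, 0.7]
opening: 0.602
```

Run:
```python
from h import *
c=cam('wrist','wrist3'); s=get_state(); print(s['eef_pos'],s['tcp_rot'],s['opening'])
```

```text
[ 0.51599028 -0.18208129  0.06552082] [ 0.97372547  0.22770021  0.00237409 -0.00238372] 0.6030797106324884
```

View pics/wrist3.png

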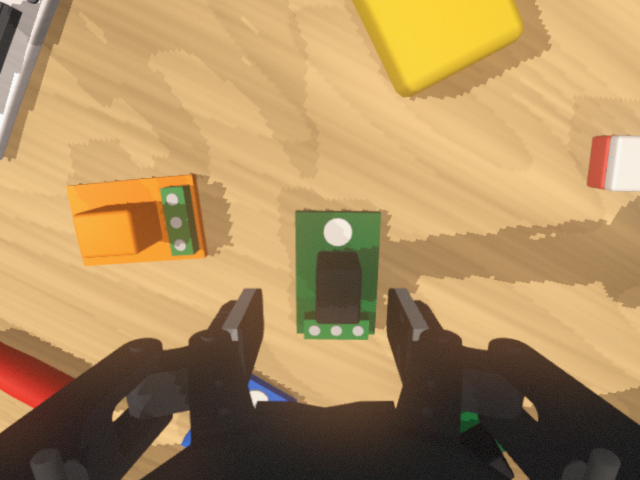

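Run:
```python
from h import *
c=load('wrist')
fitmod(c,(285,200,392,345))
```

```text
block top 2770 [ 515.3 -189.9] [30.1 22.1] 26.0 z 0.0369
 green 5600 [ 513.1 -191.2] [75.6 45.6] 25.6
```

Call:
move_arm(
  linear=[
    [-0.001,-0.008,-0.005],
    [0,0,-0.02],
    [0,0,-0.015],
    [0,0,-0.003],
    [0,0,0],
  ],
  twist=[
    [0,0,-0.4],
    [0,0,0],
    [0,0,0],
    [0,0,0],
    [0,0,0],
  ],
)

```text
time: 3.47
eef_pos: [0.5216, -0.194, 0.0304]
tcp_rot: [0.974, 0.225, 0.009, 0.004]
contact_force: [-0.4, -0.3, 0.5]
opening: 0.602
```

Call:
move_arm(
  linear=[
    [-0.006,0.004,-0.004],
    [0,0,0],
  ],
  twist=[
    [0.2,1.1,0],
    [0,0,0],
  ],
)

```text
time: 3.63
eef_pos: [0.5166, -0.1911, 0.0288]
tcp_rot: [0.974, 0.225, 0.001, 0.001]
contact_force: [0.6, -0.1, -0.4]
opening: 0.6
```

Call:
move_arm(
  linear=[
    [-0.0015,0.001,-0.006],
    [0,0,0],
  ],
  twist=[
    [0,0,0],
    [0,0,0],
  ],
)

```text
time: 3.8
eef_pos: [0.5162, -0.1907, 0.0245]
tcp_rot: [0.974, 0.225, 0.002, 0.003]
contact_force: [0.1, 0.4, -0.3]
opening: 0.602
```

Good; close now.

Call:
move_arm(
  linear=[
    [-0.001,0,-0.002],
    [0,0,0],
    [0,0,0],
    [0,0,0],
    [0,0,0],
  ],
  twist=[
    [0,0,0],
    [0,0,0],
    [0,0,0],
    [0,0,0],
    [0,0,0],
  ],
  grip=0,
  force=40,
)

```text
time: 4.22
eef_pos: [0.5159, -0.191, 0.0235]
tcp_rot: [0.974, 0.225, 0.003, 0.003]
contact_force: [-0.6, -0.0, -0.5]
opening: 0.245
```

Call:
move_arm(
  linear=[
    [0,0,0.02],
    [0,0,0.035],
    [0,0.005,0.035],
    [-0.005,0.03,0.015],
    [-0.008,0.035,0.005],
    [-0.01,0.035,0],
    [-0.01,0.035,0],
    [-0.01,0.035,0],
    [-0.01,0.035,0],
    [-0.005,0.03,0],
    [0,0,0],
    [0,0,0],
  ],
  twist=[
    [0,0,0],
    [0,0,0],
    [0,0,-4],
    [0,0,-4],
    [0,0,-4],
    [0,0,-4],
    [0,0,-4],
    [0,0,-4],
    [0,0,-4],
    [0,0,0],
    [0,0,0],
    [0,0,0],
  ],
)

```text
time: 5.22
eef_pos: [0.4507, 0.0584, 0.1365]
tcp_rot: [0.999, -0.032, 0.003, 0.001]
contact_force: [1.1, 0.1, -1.2]
opening: 0.248
```

Run:
```python
from h import *
c=cam('wrist','wrist4'); s=get_state(); print(s['eef_pos'],s['tcp_rot'],s['opening'])
import shutil; shutil.copy('last_wrist.npz','w4.npz')
```

```text
[0.45064784 0.05811291 0.13630112] [ 9.99453661e-01 -3.29051131e-02  3.01486053e-03  7.36871570e-04] 0.2459425639588904
```

View pics/wrist4.png

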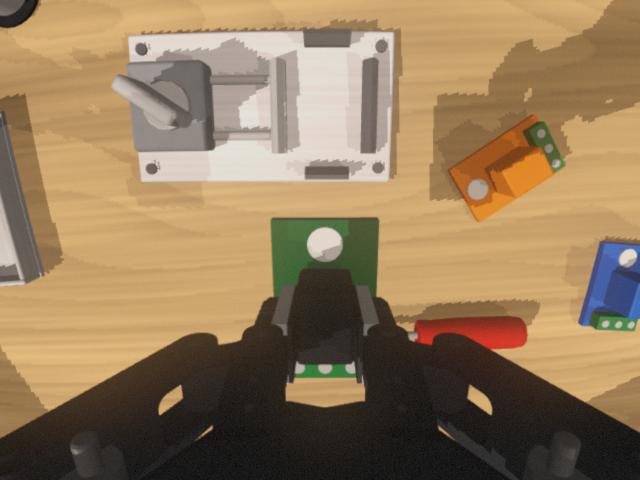

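Run:
```python
from h import *
c=dict(np.load('w4.npz'))
P=cloud(c)
q=[(128,37),(393,31),(390,182),(141,181)]
W=atz(c,q,.008); print('holder',W.round(4),W.mean(0),[np.linalg.norm(W[i]-W[(i+1)%4]).round(4) for i in range(4)])
q=[(142,49),(381,46),(378,167),(152,168)]
W=atz(c,q,.008); print('holes',W.round(4),W.mean(0))
ey=(W[0]-W[1])+(W[3]-W[2]); ey/=np.linalg.norm(ey);print(np.degrees(np.arctan2(ey[1],ey[0])),'orig',W.mean(0)-.045*ey)
def comp(name,roi,zlo,zhi):
    x0,y0,x1,y1=roi; Q=P[y0:y1,x0:x1].reshape(-1,3); t=(Q[:,2]>zlo)&(Q[:,2]<zhi)
    Q=Q[t]; r=cv2.minAreaRect((Q[:,:2]*1000).astype(np.float32)); print(name,len(Q),np.round(r[0],1),np.round(r[1],1),round(r[2],1),'zmed',np.median(Q[:,2]).round(4),'med',np.median(Q,0).round(4))
comp('lip',(350,50,385,160),.019,.027)
comp('jaw',(262,50,295,160),.019,.027)
comp('stop+',(295,25,360,52),.019,.027)
comp('stop-',(295,160,360,185),.019,.027)
comp('wing',(100,60,215,155),.058,.074)
comp('block',(100,50,215,155),.027,.0325)
# board in hand
hsv=cv2.cvtColor(c['img'],cv2.COLOR_BGR2HSV)
x0,y0,x1,y1=265,205,390,300
h=hsv[y0:y1,x0:x1]; m=(h[...,0]>40)&(h[...,0]<90)&(h[...,1]>90)
Q=P[y0:y1,x0:x1][m]; print('board z',np.median(Q[:,2]))
q=[(271,219),(378,218)]
zb=np.median(Q[:,2]); W=atz(c,q,zb); print('board front corners',W.round(4),np.linalg.norm(W[0]-W[1]),np.degrees(np.arctan2(*(W[0]-W[1])[[1,0]])))
n=(W[0]-W[1])/np.linalg.norm(W[0]-W[1]); ax=np.array([n[1],-n[0],0]); print('centre',W.mean(0)-.036*ax)
```

```text
holder [[0.5995 0.1818 0.008 ]
 [0.5892 0.0037 0.008 ]
 [0.4891 0.0086 0.008 ]
 [0.5021 0.1883 0.008 ]] [0.54497534 0.09561665 0.008     ] [np.float64(0.1784), np.float64(0.1002), np.float64(0.1802), np.float64(0.0976)]
holes [[0.5908 0.1731 0.008 ]
 [0.5801 0.012  0.008 ]
 [0.5002 0.0169 0.008 ]
 [0.5107 0.1785 0.008 ]] [0.54544528 0.09513501 0.008     ]
86.25474346878727 orig [0.54250586 0.05023111 0.008     ]
lip 951 [540.4  22.5] [ 7.9 59.8] 87.6 zmed 0.0219 med [0.541  0.0225 0.0219]
jaw 968 [544.7  83.3] [ 9.2 59.2] 86.7 zmed 0.0219 med [0.5461 0.0829 0.0219]
stop+ 575 [585.7  47.8] [30.1  7.3] 86.9 zmed 0.0217 med [0.5855 0.0477 0.0217]
stop- 446 [498.5  54. ] [29.8  6.7] 86.6 zmed 0.022 med [0.4983 0.0539 0.022 ]
wing 1459 [548.5 150.1] [39.9 10.5] 52.4 zmed 0.0665 med [0.5483 0.1488 0.0665]
block 4414 [548.8 152.1] [50.  55.7] 85.8 zmed 0.0309 med [0.5452 0.1472 0.0309]
board z nan
board front corners [[nan nan nan]
 [nan nan nan]] nan nan
centre [nan nan nan]
```

Run:
```python
from h import *
c=dict(np.load('w4.npz'))
q=[(271,219),(378,218)]
W=atz(c,q,.1188); print('board front corners',W.round(4),np.linalg.norm(W[0]-W[1]))
n=(W[0]-W[1])/np.linalg.norm(W[0]-W[1]); print(np.degrees(np.arctan2(n[1],n[0])));ax=np.array([n[1],-n[0],0]); print('centre',W.mean(0)-.036*ax)
```

```text
board front corners [[0.488  0.0787 0.1188]
 [0.4856 0.0332 0.1188]] 0.04554600686760921
86.86336539883595
centre [0.45085783 0.05788694 0.1188    ]
```

Call:
move_arm(
  linear=[
    [0.03,-0.003,0],
    [0.03,-0.003,-0.005],
    [0.025,0,-0.015],
    [0.007,0,-0.025],
    [0,0,-0.025],
    [0,0,-0.01],
    [0,0,0],
    [0,0,0],
  ],
  twist=[
    [0,0,0.3],
    [0,0,0],
    [0,0,0],
    [0,0,0],
    [0,0,0],
    [0,0,0],
    [0,0,0],
    [0,0,0],
  ],
)

```text
time: 5.93
eef_pos: [0.549, 0.0432, 0.0525]
tcp_rot: [0.999, -0.035, 0.004, 0.002]
contact_force: [0.4, -0.4, -0.8]
opening: 0.243
```

Call:
move_arm(
  linear=[
    [-0.0065,0.009,0],
    [0,0,0],
    [0,0,0],
  ],
  twist=[
    [0.2,0.5,0.6],
    [0,0,0],
    [0,0,0],
  ],
)

```text
time: 6.18
eef_pos: [0.5426, 0.0519, 0.0551]
tcp_rot: [1.0, -0.03, 0.0, 0.0]
contact_force: [-0.1, -0.6, -1.2]
opening: 0.245
```

Run:
```python
from h import *
c=cam('wrist','wrist5'); s=get_state(); print(s['eef_pos'],s['tcp_rot'],s['opening'],s['contact_force'])
cv2.imwrite('pics/wrist5.png',c['img'])
```

```text
[0.54268344 0.05203675 0.05525119] [ 9.99557408e-01 -2.97441373e-02  5.22470279e-04 -2.58080646e-05] 0.24426729754094725 [ 0.05624297  1.31131793 -0.64149351]
```

View pics/wrist5.png

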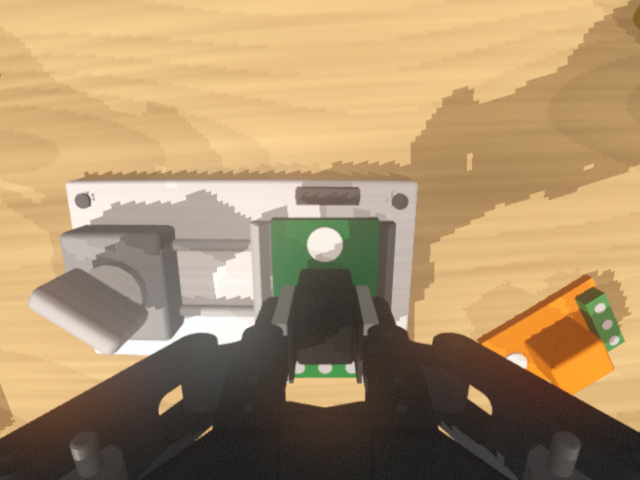

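The board (271–379, 219) sits over the nest between the jaw and the lip. Lower it.

Call:
move_arm(
  linear=[
    [-0.0004,0.0004,-0.008],
    [0,0,-0.007],
    [0,0,-0.005],
    [0,0,0],
  ],
  twist=[
    [0,0,0],
    [0,0,0],
    [0,0,0],
    [0,0,0],
  ],
)

```text
time: 6.57
eef_pos: [0.5436, 0.053, 0.0364]
tcp_rot: [1.0, -0.029, 0.003, 0.0]
contact_force: [0.1, 0.1, -1.5]
opening: 0.25
```

Call:
move_arm(
  linear=[
    [-0.001,-0.0005,-0.0035],
    [0,0,-0.001],
    [0,0,0],
  ],
  twist=[
    [0,0.3,0],
    [0,0,0],
    [0,0,0],
  ],
)

```text
time: 6.82
eef_pos: [0.5426, 0.0525, 0.0316]
tcp_rot: [1.0, -0.029, 0.0, 0.0]
contact_force: [-1.4, 0.4, 1.6]
opening: 0.246
```

Call:
move_arm(
  linear=[
    [0,0,0],
    [0,0,0],
    [0,0,0],
  ],
  twist=[
    [0,0,0],
    [0,0,0],
    [0,0,0],
  ],
  grip=0.5,
)

```text
time: 7.07
eef_pos: [0.5433, 0.0523, 0.0319]
tcp_rot: [1.0, -0.029, 0.001, 0.0]
contact_force: [0.3, 0.7, 0.6]
opening: 0.5
```

Call:
move_arm(
  linear=[
    [0,0,0.02],
    [0,0,0.035],
    [-0.015,-0.01,0.035],
    [-0.015,-0.03,0.015],
    [0,0,0],
    [0,0,0],
  ],
  twist=[
    [0,0,0],
    [0,0,0],
    [0,0,0],
    [0,0,0],
    [0,0,0],
    [0,0,0],
  ],
)

```text
time: 7.57
eef_pos: [0.5114, 0.011, 0.1407]
tcp_rot: [1.0, -0.029, 0.001, 0.001]
contact_force: [1.0, -0.2, -0.4]
opening: 0.498
```

Run:
```python
from h import *
c=cam('wrist','wrist6'); s=get_state(); print(s['time'],s['eef_pos'],s['tcp_rot'],s['opening'],s['contact_force'])
cam('scene','scene6')
```

```text
7.6167 [0.51156162 0.01097216 0.14053319] [ 9.99601678e-01 -2.81949817e-02  4.72552464e-04  1.14244793e-03] 0.4986845339929717 [-0.50541659 -0.77389425  1.24747307]
```

View pics/wrist6.png

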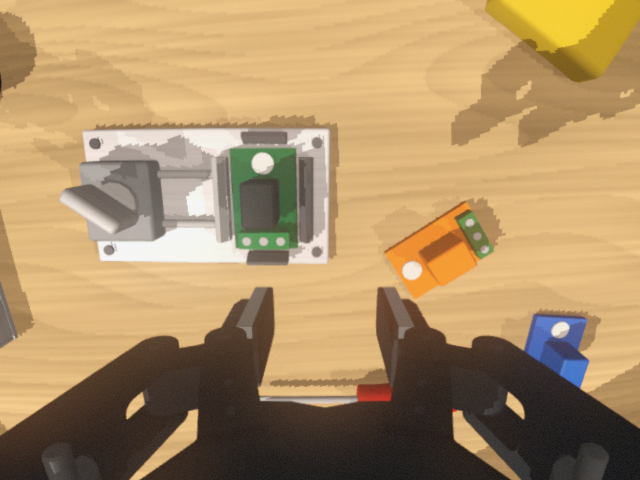

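The board lies between the end stops at (264,198). I'll check that it is flat.

Run:
```python
from h import *
import h
c=load('wrist'); P=cloud(c)
h.P_ZT=.044; fitmod(c,(228,145,298,252))
Q=P[150:248,232:296].reshape(-1,3); hs=cv2.cvtColor(c['img'],cv2.COLOR_BGR2HSV)[150:248,232:296].reshape(-1,3)
m=(hs[:,0]>40)&(hs[:,0]<90)&(hs[:,1]>90)&(Q[:,2]<.02); Q=Q[m]
A=np.c_[Q[:,:2]-Q[:,:2].mean(0),np.ones(len(Q))]; s=np.linalg.lstsq(A,Q[:,2],rcond=None)[0]; print('plane slopes deg',np.degrees(s[:2]),s[2])
```

```text
block top 1620 [542.7  52.2] [21.9 29.7] 86.8 z 0.0449
 green 1844 [541.9  52. ] [44.5 72. ] 87.3
plane slopes deg [-0.17997934  0.02656966] 0.01511472575412913
```

Call:
move_arm(
  linear=[
    [-0.006,-0.032,0],
    [-0.006,-0.032,0],
    [-0.006,-0.032,0],
    [-0.006,-0.032,0],
    [-0.006,-0.032,0],
    [-0.006,-0.032,0],
    [-0.006,-0.032,0],
    [-0.006,-0.032,0],
    [-0.006,-0.03,-0.015],
    [-0.003,-0.01,-0.025],
    [0,0,-0.02],
    [0,0,0],
    [0,0,0],
  ],
  twist=[
    [0,0,-2.7],
    [0,0,-2.7],
    [0,0,-2.7],
    [0,0,-2.7],
    [0,0,-2.7],
    [0,0,-2.7],
    [0,0,-2.7],
    [0,0,-2.7],
    [0,0,-2.7],
    [0,0,-1.5],
    [0,0,0],
    [0,0,0],
    [0,0,0],
  ],
  grip=0.6,
)

```text
time: 8.75
eef_pos: [0.4496, -0.2871, 0.0612]
tcp_rot: [0.967, -0.255, -0.01, -0.006]
contact_force: [0.7, -0.1, 0.2]
opening: 0.597
```

Run:
```python
from h import *
c=cam('wrist','wrist7'); s=get_state(); print(s['time'],s['eef_pos'],s['tcp_rot'],s['opening'],s['contact_force'])
```

```text
8.8 [ 0.4492486  -0.28643513  0.060897  ] [ 0.96702011 -0.25438713 -0.01078096 -0.00656204] 0.6046687134153458 [-1.25752362  1.076121   -0.28643548]
```

View pics/wrist7.png

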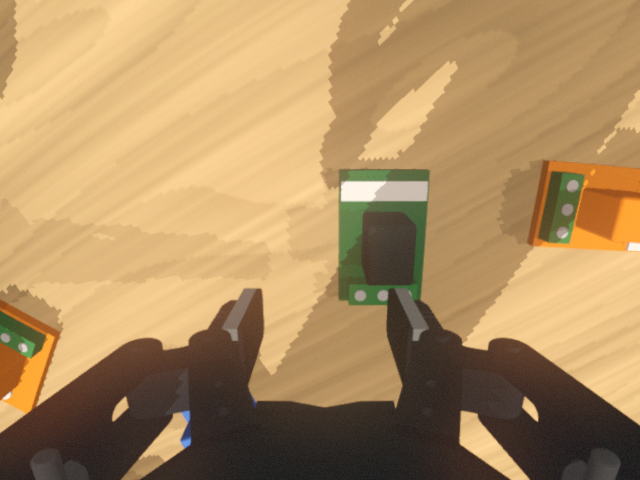

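Run:
```python
from h import *
c=load('wrist'); fitmod(c,(330,160,436,285))
from scipy.spatial.transform import Rotation as R
s=get_state(); M=R.from_quat(s['tcp_rot']).as_matrix(); 
print('tooly deg',np.degrees(np.arctan2(M[1,1],M[0,1])),'z axis',M[:,2])
# correction rotvec to vertical
z=M[:,2]; a=np.cross(z,[0,0,-1]); print('tilt fix deg',np.degrees(a))
```

```text
block top 3176 [ 450.1 -321.6] [22.4 29.6] 60.9 z 0.0369
 green 2995 [ 453.6 -323.9] [45.6 62.5] 60.5
tooly deg -119.48194074003226 z axis [-0.01751222  0.01817633 -0.99968142]
tilt fix deg [-1.04142683 -1.00337601 -0.        ]
```

Call:
move_arm(
  linear=[
    [0,-0.018,0.005],
    [0.001,-0.017,0],
    [0,0,0],
    [0,0,0],
  ],
  twist=[
    [-1,-1,0.4],
    [0,0,0],
    [0,0,0],
    [0,0,0],
  ],
)

```text
time: 9.13
eef_pos: [0.4527, -0.3205, 0.0678]
tcp_rot: [0.969, -0.248, 0.0, -0.0]
contact_force: [0.0, 0.5, -0.3]
opening: 0.603
```

Call:
move_arm(
  linear=[
    [-0.0025,-0.001,-0.01],
    [0,0,-0.015],
    [0,0,-0.01],
    [0,0,0],
    [0,0,0],
  ],
  twist=[
    [0,0,-0.4],
    [0,0,0],
    [0,0,0],
    [0,0,0],
    [0,0,0],
  ],
)

```text
time: 9.55
eef_pos: [0.4514, -0.3206, 0.0321]
tcp_rot: [0.968, -0.252, 0.002, 0.0]
contact_force: [-0.0, -0.3, 0.3]
opening: 0.602
```

Call:
move_arm(
  linear=[
    [-0.001,-0.001,-0.005],
    [0,0,-0.003],
    [0,0,0],
  ],
  twist=[
    [0,0,0],
    [0,0,0],
    [0,0,0],
  ],
)

```text
time: 9.8
eef_pos: [0.4503, -0.321, 0.0235]
tcp_rot: [0.968, -0.251, 0.001, -0.0]
contact_force: [-0.6, -0.8, 0.4]
opening: 0.606
```

Call:
move_arm(
  linear=[
    [0,0,0],
    [0,0,0],
    [0,0,0],
    [0,0,0],
    [0,0,0],
  ],
  twist=[
    [0,0,0],
    [0,0,0],
    [0,0,0],
    [0,0,0],
    [0,0,0],
  ],
  grip=0,
  force=40,
)

```text
time: 10.22
eef_pos: [0.4509, -0.3216, 0.0246]
tcp_rot: [0.968, -0.251, 0.002, 0.0]
contact_force: [1.0, 0.0, -1.4]
opening: 0.25
```

Call:
move_arm(
  linear=[
    [0,0,0.02],
    [0,0,0.035],
    [0,0,0.035],
    [0,0.03,0.03],
    [0,0.037,0],
    [0,0.037,0],
    [0,0.037,0],
    [0,0.037,0],
    [0,0.037,0],
    [0,0.037,0],
    [0,0.037,0],
    [0,0.037,0],
    [0,0.037,0],
    [0,0.037,0],
    [0,0.037,0],
    [0,0.037,0],
    [0,0.037,0],
    [0,0.037,0],
    [0,0.037,0],
    [0,0.02,0],
  ],
  twist=[
    [0,0,0],
    [0,0,0],
    [0,0,0],
    [0,0,2],
    [0,0,2],
    [0,0,2],
    [0,0,2],
    [0,0,2],
    [0,0,2],
    [0,0,2],
    [0,0,2],
    [0,0,2],
    [0,0,2],
    [0,0,2],
    [0,0,2],
    [0,0,2],
    [0,0,2],
    [0,0,1.5],
    [0,0,0],
    [0,0,0],
  ],
)

```text
time: 11.88
eef_pos: [0.442, 0.3065, 0.1504]
tcp_rot: [1.0, 0.01, 0.007, -0.0]
contact_force: [0.4, -0.9, -1.2]
opening: 0.245
```

Call:
move_arm(
  linear=[
    [0,0.02,0],
    [0,0.012,0],
    [0,0,0],
  ],
  twist=[
    [0,0.7,0],
    [0,0,0],
    [0,0,0],
  ],
)

```text
time: 12.13
eef_pos: [0.4402, 0.3443, 0.1497]
tcp_rot: [1.0, 0.014, 0.0, -0.0]
contact_force: [-0.0, -0.6, -0.6]
opening: 0.248
```

Run:
```python
from h import *
c=cam('wrist','wrist8'); s=get_state(); print(s['time'],s['eef_pos'],s['tcp_rot'],s['opening'],s['contact_force'])
P=cloud(c); Q=P[:330].reshape(-1,3); m=(Q[:,2]>.016)&(Q[:,2]<.028)&(Q[:,0]>.40)&(Q[:,0]<.58)&(Q[:,1]>.27)&(Q[:,1]<.42); Q=Q[m]
print(len(Q),cv2.minAreaRect((Q[:,:2]*1000).astype(np.float32)))
```

```text
12.1833 [0.44012419 0.34333799 0.14958732] [ 9.99908257e-01  1.35432001e-02  1.97269684e-04 -1.44313023e-04] 0.2480762577274603 [-0.1987327  0.4375403 -1.7188927]
4091 ((497.37542724609375, 345.25933837890625), (130.06295776367188, 110.7301254272461), 1.016049861907959)
```

View pics/wrist8.png

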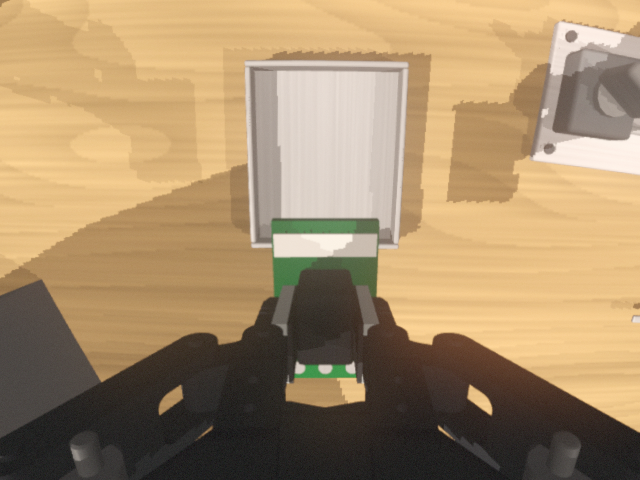

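Call:
move_arm(
  linear=[
    [0.028,0.001,0],
    [0.027,0.001,-0.01],
    [0,0,-0.03],
    [0,0,-0.03],
    [0,0,-0.015],
    [0,0,-0.01],
    [0,0,0],
    [0,0,0],
  ],
  twist=[
    [0,0,0],
    [0,0,0],
    [0,0,0],
    [0,0,0],
    [0,0,0],
    [0,0,0],
    [0,0,0],
    [0,0,0],
  ],
)

```text
time: 12.85
eef_pos: [0.4988, 0.3354, 0.052]
tcp_rot: [1.0, 0.01, 0.001, 0.002]
contact_force: [0.4, -0.5, -0.9]
opening: 0.25
```

Call:
move_arm(
  linear=[
    [-0.001,0.009,-0.008],
    [0,0,-0.008],
    [0,0,-0.004],
    [0,0,0],
  ],
  twist=[
    [0,0,0],
    [0,0,0],
    [0,0,0],
    [0,0,0],
  ],
)

```text
time: 13.18
eef_pos: [0.4998, 0.3456, 0.0343]
tcp_rot: [1.0, 0.01, 0.004, 0.001]
contact_force: [0.6, -0.2, -2.3]
opening: 0.245
```

Call:
move_arm(
  linear=[
    [0,0,-0.004],
    [0,0,-0.002],
    [0,0,0],
  ],
  twist=[
    [0,0.4,0],
    [0,0,0],
    [0,0,0],
  ],
)

```text
time: 13.43
eef_pos: [0.5004, 0.3465, 0.0289]
tcp_rot: [1.0, 0.01, 0.001, 0.0]
contact_force: [-0.1, -0.5, -0.9]
opening: 0.248
```

Call:
move_arm(
  linear=[
    [0,0,-0.001],
    [0,0,0],
  ],
  twist=[
    [0,0,0],
    [0,0,0],
  ],
)

```text
time: 13.6
eef_pos: [0.5008, 0.3468, 0.0283]
tcp_rot: [1.0, 0.01, 0.002, -0.0]
contact_force: [-0.1, 0.1, -0.7]
opening: 0.245
```

Call:
move_arm(
  linear=[
    [0,0,0],
    [0,0,0],
    [0,0,0],
  ],
  twist=[
    [0,0,0],
    [0,0,0],
    [0,0,0],
  ],
  grip=0.5,
)

```text
time: 13.85
eef_pos: [0.5016, 0.3471, 0.0293]
tcp_rot: [1.0, 0.01, 0.003, -0.001]
contact_force: [-0.7, -0.2, 0.2]
opening: 0.5
```

Call:
move_arm(
  linear=[
    [0,0,0.02],
    [0,0,0.03],
    [0,0,0.035],
    [-0.02,-0.02,0.02],
    [-0.02,-0.03,0],
    [-0.02,-0.03,0],
    [0,0,0],
  ],
  twist=[
    [0,0,0],
    [0,0,0],
    [0,0,0],
    [0,0,0],
    [0,0,0],
    [0,0,0],
    [0,0,0],
  ],
)

```text
time: 14.43
eef_pos: [0.4388, 0.2648, 0.1387]
tcp_rot: [1.0, 0.012, 0.003, -0.0]
contact_force: [-0.5, -0.2, -1.2]
opening: 0.5
```

Run:
```python
from h import *
import h
c=cam('wrist','wrist9'); s=get_state(); print(s['time'],s['eef_pos'],s['tcp_rot'],s['opening'],s['contact_force'])
```

```text
14.4833 [0.44115038 0.26645949 0.13985108] [ 0.99992039  0.01143157  0.00518066 -0.0013034 ] 0.5005827028543067 [0.21372374 0.39520074 0.22584559]
```

View pics/wrist9.png

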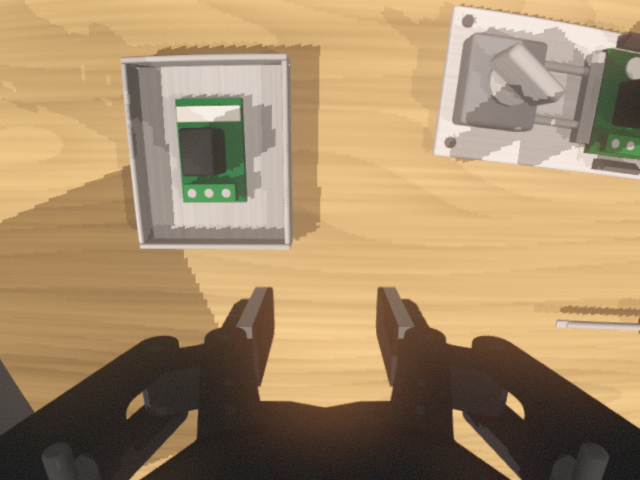

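The strip module lies flat in the tray at (212,150). Next I move to the thumbscrew.

Call:
move_arm(
  linear=[
    [0.008,-0.02,0],
    [0.008,-0.02,0],
    [0.008,-0.02,0],
    [0.008,-0.02,0],
    [0.008,-0.02,0],
    [0.008,-0.02,0],
    [0.008,-0.02,0],
    [0.008,-0.015,0],
    [0,0,0],
    [0,0,0],
  ],
  twist=[
    [0,0.5,6.4],
    [0,0,6.4],
    [0,0,6.4],
    [0,0,6.4],
    [0,0,6.4],
    [0,0,6.4],
    [0,0,6.4],
    [0,0,6.4],
    [0,0,0],
    [0,0,0],
  ],
)

```text
time: 15.32
eef_pos: [0.5166, 0.1087, 0.1453]
tcp_rot: [0.887, 0.462, 0.007, -0.003]
contact_force: [0.2, 1.1, -0.0]
opening: 0.498
```

Run:
```python
from h import *
from scipy.spatial.transform import Rotation as R
c=cam('wrist','wrist10'); s=get_state(); print(s['time'],s['eef_pos'],s['opening'])
M=R.from_quat(s['tcp_rot']).as_matrix(); print('tooly deg',np.degrees(np.arctan2(M[1,1],M[0,1])),'tiltfix',np.degrees(np.cross(M[:,2],[0,0,-1])))
P=cloud(c); Q=P[:330].reshape(-1,3); m=(Q[:,2]>.060)&(Q[:,2]<.074)&(abs(Q[:,0]-.548)<.03)&(abs(Q[:,1]-.15)<.03); Q=Q[m]
print(len(Q),cv2.minAreaRect((Q[:,:2]*1000).astype(np.float32)),np.median(Q,0))
```

```text
15.3667 [0.51664056 0.10888835 0.14541719] 0.49907658976097713
tooly deg -34.8916330164904 tiltfix [-0.68427639  0.58399911  0.        ]
1167 ((548.7279663085938, 150.6829833984375), (40.482601165771484, 10.01710033416748), 51.99223709106445) [0.54913065 0.15125445 0.06665128]
```

View pics/wrist10.png

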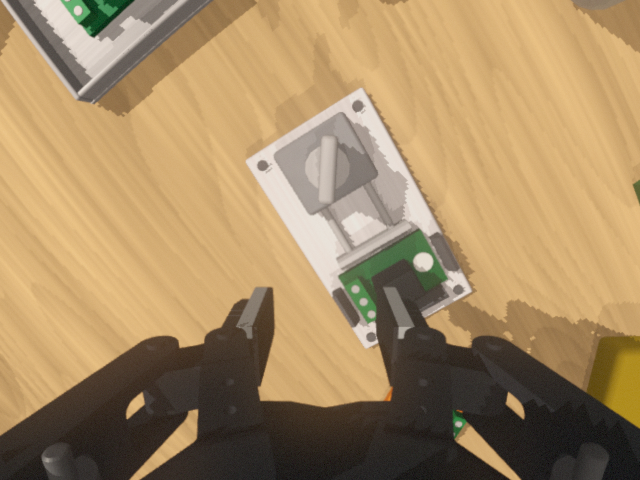

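Call:
move_arm(
  linear=[
    [0.016,0.02,0],
    [0.016,0.021,0],
    [0,0,-0.01],
    [0,0,-0.02],
    [0,0,-0.01],
    [0,0,0],
    [0,0,0],
  ],
  twist=[
    [-0.7,0.6,-3.1],
    [0,0,0],
    [0,0,0],
    [0,0,0],
    [0,0,0],
    [0,0,0],
    [0,0,0],
  ],
)

```text
time: 15.95
eef_pos: [0.5473, 0.1575, 0.103]
tcp_rot: [0.9, 0.436, -0.001, -0.0]
contact_force: [0.1, 0.2, -0.4]
opening: 0.501
```

Call:
move_arm(
  linear=[
    [0.001,-0.007,-0.01],
    [0,0,-0.015],
    [0,0,-0.01],
    [0,0,0],
    [0,0,0],
  ],
  twist=[
    [0,0,0],
    [0,0,0],
    [0,0,0],
    [0,0,0],
    [0,0,0],
  ],
)

```text
time: 16.37
eef_pos: [0.5485, 0.1486, 0.0676]
tcp_rot: [0.9, 0.435, 0.0, 0.001]
contact_force: [0.3, -0.3, 0.1]
opening: 0.497
```

Call:
move_arm(
  linear=[
    [0,0.002,-0.01],
    [0,0,-0.007],
    [0,0,0],
    [0,0,0],
  ],
  twist=[
    [0,0,0.3],
    [0,0,0],
    [0,0,0],
    [0,0,0],
  ],
)

```text
time: 16.7
eef_pos: [0.5496, 0.1503, 0.0504]
tcp_rot: [0.899, 0.437, 0.002, 0.001]
contact_force: [0.4, -0.2, 0.8]
opening: 0.5
```

Call:
move_arm(
  linear=[
    [-0.0008,0.0003,0],
    [0,0,0],
    [0,0,0],
    [0,0,0],
    [0,0,0],
    [0,0,0],
  ],
  twist=[
    [0,0.2,0],
    [0,0,0],
    [0,0,0],
    [0,0,0],
    [0,0,0],
    [0,0,0],
  ],
  grip=0,
  force=50,
)

```text
time: 17.2
eef_pos: [0.5484, 0.1512, 0.0509]
tcp_rot: [0.899, 0.438, -0.0, -0.0]
contact_force: [-1.1, 0.1, -1.0]
opening: 0.103
```

```bash
cat >> h.py <<'E'
from scipy.spatial.transform import Rotation as R
def st():
    s=get_state(); M=R.from_quat(s['tcp_rot']).as_matrix()
    print(round(s['time'],2),s['eef_pos'].round(4),'tooly',np.degrees(np.arctan2(M[1,1],M[0,1])).round(2),'tiltfix',np.degrees(np.cross(M[:,2],[0,0,-1])).round(2),'F',s['contact_force'].round(1),'T',s['wrist_torque'].round(2),'open',round(s['opening'],3),'q6',s['qpos'][5].round(3))
E
python3 -c "
from h import *
st()"
```

```text
17.2 [0.5484 0.1512 0.0509] tooly -38.1 tiltfix [ 0.01 -0.04  0.  ] F [-1.1  0.1 -1. ] T [-0.03 -0.06 -0.04] open 0.103 q6 0.756
```

Call:
move_arm(
  linear=[
    [0,0,0],
    [0,0,0],
    [0,0,0],
    [0,0,0],
    [0,0,0],
    [0,0,0],
    [0,0,0],
    [0,0,0],
    [0,0,0],
  ],
  twist=[
    [0,0,-3],
    [0,0,-5],
    [0,0,-5],
    [0,0,-5],
    [0,0,-5],
    [0,0,-5],
    [0,0,-5],
    [0,0,-5],
    [0,0,0],
  ],
)

```text
time: 17.95
eef_pos: [0.5485, 0.1509, 0.0509]
tcp_rot: [0.994, 0.106, -0.0, 0.001]
contact_force: [-0.1, 0.5, -0.7]
opening: 0.11
```

```bash
python3 -c "
from h import *
st()"
```

```text
17.95 [0.5485 0.1509 0.0509] tooly -77.78 tiltfix [0.06 0.   0.  ] F [-0.1  0.5 -0.7] T [ 0.03  0.05 -0.06] open 0.11 q6 1.449
```

Call:
move_arm(
  linear=[
    [0,0,0],
    [0,0,0],
    [0,0,0],
    [0,0,0],
    [0,0,0],
    [0,0,0],
  ],
  twist=[
    [0,0,-3],
    [0,0,-3],
    [0,0,-2.5],
    [0,0,-2],
    [0,0,-2],
    [0,0,0],
  ],
)

```text
time: 18.45
eef_pos: [0.5485, 0.1509, 0.0509]
tcp_rot: [1.0, 0.0, -0.0, 0.001]
contact_force: [-1.0, -0.2, -0.4]
opening: 0.105
```

```bash
python3 -c "
from h import *
st()"
```

```text
18.45 [0.5485 0.1509 0.0509] tooly -89.99 tiltfix [ 0.08 -0.01  0.  ] F [-1.  -0.2 -0.4] T [-0.02  0.02 -0.07] open 0.105 q6 1.662
```

Call:
move_arm(
  linear=[
    [0,0,0],
    [0,0,0],
  ],
  twist=[
    [0,0,-2],
    [0,0,0],
  ],
)

```text
time: 18.62
eef_pos: [0.5485, 0.1509, 0.0509]
tcp_rot: [1.0, -0.015, -0.0, 0.001]
contact_force: [-0.3, -0.2, -1.4]
opening: 0.105
```

```bash
python3 -c "
from h import *
st()"
```

```text
18.62 [0.5485 0.1509 0.0509] tooly -91.77 tiltfix [ 0.08 -0.01  0.  ] F [-0.3 -0.2 -1.4] T [-0.06  0.02 -0.02] open 0.105 q6 1.693
```

Call:
move_arm(
  linear=[
    [0,0,0],
    [0,0,0],
  ],
  twist=[
    [0,0,-1.5],
    [0,0,0],
  ],
)

```text
time: 18.78
eef_pos: [0.5485, 0.1509, 0.0509]
tcp_rot: [1.0, -0.028, -0.0, 0.001]
contact_force: [-0.6, -0.0, -0.5]
opening: 0.109
```

```bash
python3 -c "
from h import *
st()"
```

```text
18.78 [0.5485 0.1509 0.0509] tooly -93.17 tiltfix [ 0.08 -0.01  0.  ] F [-0.6 -0.  -0.5] T [0.01 0.02 0.01] open 0.109 q6 1.718
```

Call:
move_arm(
  linear=[
    [0,0,0],
    [0,0,0],
  ],
  twist=[
    [0,0,-1.5],
    [0,0,0],
  ],
)

```text
time: 18.95
eef_pos: [0.5485, 0.1508, 0.0509]
tcp_rot: [0.999, -0.039, -0.0, 0.001]
contact_force: [-0.7, 1.1, -1.1]
opening: 0.111
```

```bash
python3 -c "
from h import *
st()"
```

```text
18.95 [0.5485 0.1508 0.0509] tooly -94.42 tiltfix [ 0.12 -0.01  0.  ] F [-0.7  1.1 -1.1] T [ 0.12 -0.02  0.39] open 0.111 q6 1.74
```

Call:
move_arm(
  linear=[
    [0,0,0],
    [0,0,0],
    [0,0,0],
  ],
  twist=[
    [0,0,-2],
    [0,0,0],
    [0,0,0],
  ],
)

```text
time: 19.2
eef_pos: [0.5485, 0.1509, 0.051]
tcp_rot: [0.999, -0.048, 0.0, 0.002]
contact_force: [0.1, -0.1, -0.8]
opening: 0.104
```

Run:
```python
from h import *
st(); cam('wrist','wrist11'); c=cam('top','top11'); cv2.imwrite('pics/top11c.png',cv2.resize(c['img'][220:310,210:330],None,fx=6,fy=6,interpolation=cv2.INTER_CUBIC)); st()
```

```text
19.2 [0.5485 0.1509 0.051 ] tooly -95.56 tiltfix [0.28 0.02 0.  ] F [ 0.1 -0.1 -0.8] T [0.17 0.01 0.87] open 0.104 q6 1.764
19.3 [0.5485 0.1509 0.051 ] tooly -95.66 tiltfix [0.26 0.02 0.  ] F [ 0.5  0.5 -1.1] T [0.1  0.01 0.95] open 0.105 q6 1.765
```

View pics/top11c.png

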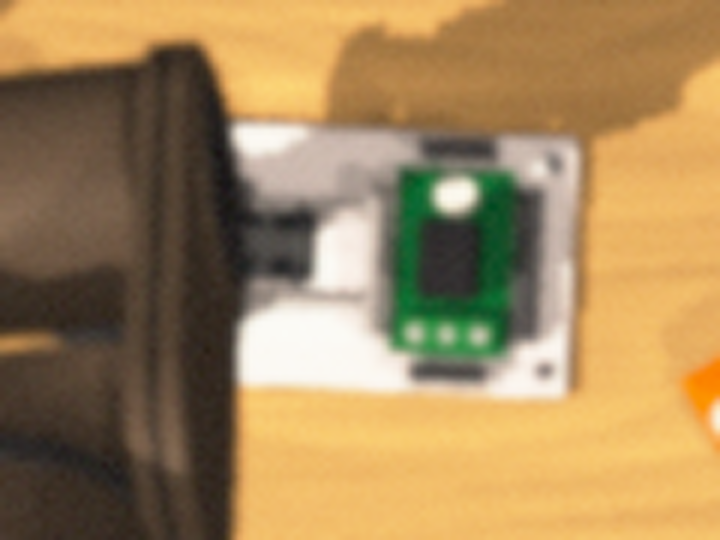

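View pics/wrist11.png

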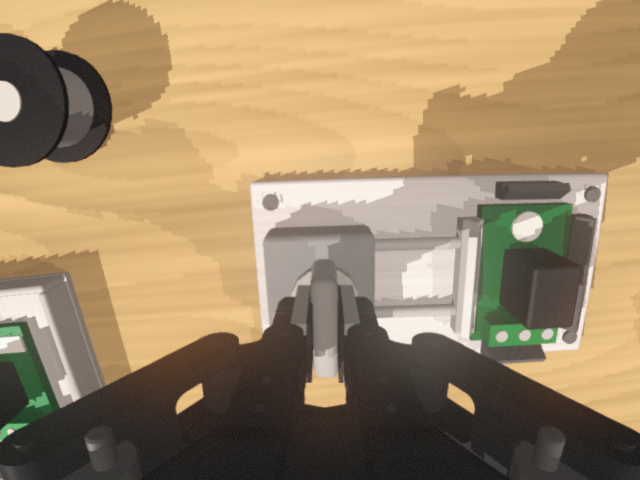

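Torque onset was at about -93.5°, in line with the holder's x axis (-3.3°), and rose to 0.9 N m: the screw is seated. Back off now to a tool-y of -3.4°.

Call:
move_arm(
  linear=[
    [0,0,0],
    [0,0,0],
    [0,0,0],
    [0,0,0],
    [0,0,0],
    [0,0,0],
    [0,0,0],
    [0,0,0],
    [0,0,0],
    [0,0,0],
    [0,0,0],
    [0,0,0],
    [0,0,0],
    [0,0,0],
    [0,0,0],
    [0,0,0],
    [0,0,0],
    [0,0,0],
    [0,0,0],
  ],
  twist=[
    [0,0,3],
    [0,0,5],
    [0,0,5],
    [0,0,5],
    [0,0,5],
    [0,0,5],
    [0,0,5],
    [0,0,5],
    [0,0,5],
    [0,0,5],
    [0,0,5],
    [0,0,5],
    [0,0,5],
    [0,0,5],
    [0,0,5],
    [0,0,5],
    [0,0,5],
    [0,0,4],
    [0,0,0],
  ],
)

```text
time: 20.88
eef_pos: [0.5483, 0.1512, 0.0509]
tcp_rot: [0.755, 0.656, 0.001, -0.007]
contact_force: [-0.5, 0.3, -1.0]
opening: 0.105
```

```bash
python3 -c "
from h import *
st()"
```

```text
20.88 [0.5483 0.1512 0.0509] tooly -8.03 tiltfix [-0.63 -0.45 -0.  ] F [-0.5  0.3 -1. ] T [-0.16 -0.07  0.  ] open 0.105 q6 0.217
```

Call:
move_arm(
  linear=[
    [0,0,0],
    [0,0,0],
    [0,0,0],
  ],
  twist=[
    [-0.3,-0.2,2.4],
    [-0.2,-0.2,2.2],
    [0,0,0],
  ],
)

```text
time: 21.13
eef_pos: [0.5483, 0.1513, 0.0509]
tcp_rot: [0.731, 0.682, 0.001, -0.002]
contact_force: [0.2, -0.2, -1.7]
opening: 0.111
```

Run:
```python
from h import *
st(); cam('wrist','wrist12'); cam('scene','scene12'); c=cam('top','top12'); cv2.imwrite('pics/top12c.png',cv2.resize(c['img'][220:310,210:330],None,fx=6,fy=6,interpolation=cv2.INTER_CUBIC)); st()
```

```text
21.13 [0.5483 0.1513 0.0509] tooly -3.99 tiltfix [-0.22 -0.09 -0.  ] F [ 0.2 -0.2 -1.7] T [-0.18 -0.13  0.07] open 0.111 q6 0.156
21.28 [0.5482 0.1513 0.0509] tooly -3.99 tiltfix [-0.23 -0.11 -0.  ] F [-1.1  0.1 -1.1] T [-0.06 -0.01 -0.  ] open 0.107 q6 0.155
```

View pics/top12c.png

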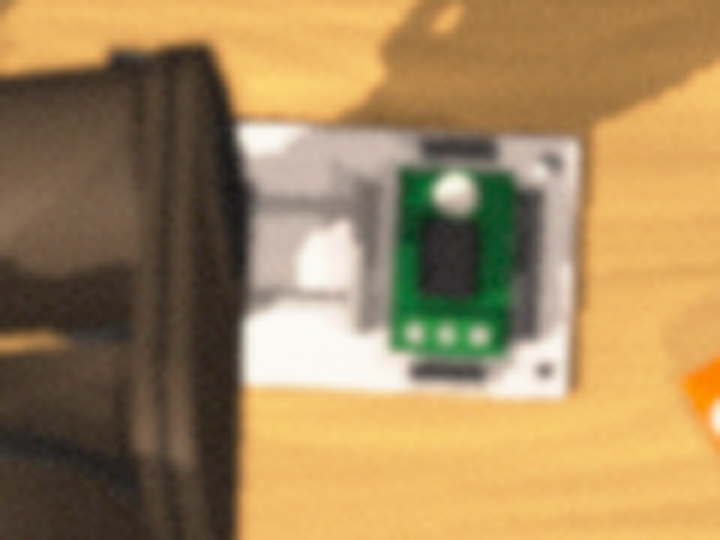

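View pics/wrist12.png

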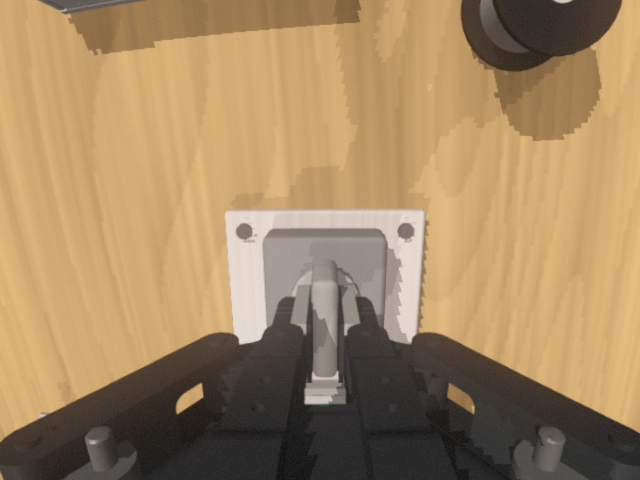

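View pics/scene12.png

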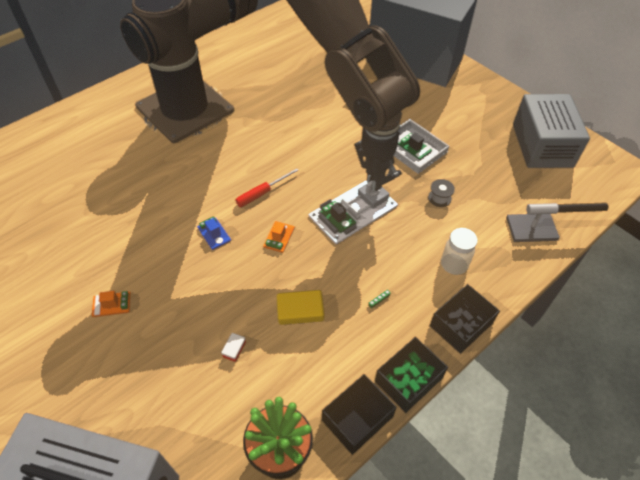

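The jaw has opened a gap. In the wrist view the plate's far edge, (226,211)–(424,210), is square to the wing. One small trim of +0.5° and then I hand in.

Call:
move_arm(
  linear=[
    [0,0,0],
    [0,0,0],
    [0,0,0],
    [0,0,0],
  ],
  twist=[
    [0,0,0.6],
    [0,0,0],
    [0,0,0],
    [0,0,0],
  ],
)

```text
time: 21.62
eef_pos: [0.5483, 0.1513, 0.0509]
tcp_rot: [0.729, 0.685, 0.001, -0.002]
contact_force: [0.1, -0.2, -0.3]
opening: 0.103
```

Run:
```python
from h import *
st(); print(sign_off())
```

```text
21.62 [0.5483 0.1513 0.0509] tooly -3.58 tiltfix [-0.27 -0.13 -0.  ] F [ 0.1 -0.2 -0.3] T [-0.07 -0.09  0.03] open 0.103 q6 0.147
the job is handed in; nothing more can be done
None
```

I finished the job and handed it in at 21.6 s on the robot's clock; `sign_off()` reported no verdict.

- **Round-tag module:** it lies in the holder's nest, released. The depth image showed it flat to within 0.2° before the screw was turned. In the top views after seating and after backing off, it was still in place.
- **Strip-tag module:** it lies in the reject tray, released. I checked this only by eye in the wrist picture, with no depth measurement.
- **Thumbscrew:** I turned it clockwise to the stop. Torque began to rise at about -93.5°, in line with the holder's x axis, and reached about 0.9 N m. I then backed it off to -3.6°, about 90°, and it is still gripped there with almost no load on the wrist. The seat angle is accurate to about half a degree, because the grip flexed while pushing against the stop.
- **Bystanders:** nothing else was touched, and the last scene picture shows no other item moved.

The top and wrist cameras disagreed by up to 6 mm on positions. I used close-up wrist views for every grasp and placement.

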